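# Find the chart weight that still grips by dragging, and set it on the sloped stand

## Task

One of the three blue chart weights still has a sole that grips; the other two have gone slippery. Drag or push each of them, without lifting it, at least 5 cm across the table to a new spot and feel which one drags clearly hardest, then set that one down flat (not dropped) centred on the red round mark of the sloped reading stand, where it must stay when you let go. No weight may slide down the stand, the other two stay flat on the table, and everything else stays where it is.

Things in the scene. Friction and masses are not known exactly. Their poses are not given: they have to be found in the camera images.
- weight_a: chart weight: blue slab 96 x 50 mm (x, y) on a black sole, slab top 24 mm above the underside; upright aluminium grip rib on top, 70 mm long (x), 16 mm thick (y), 23 to 61 mm above the underside; about 0.8 kg. Stands loose on the table, long side within 0.35 rad of world x. Origin: centre of underside, z up. Looks just like weights b and c; which of the three grips differs only by its hidden sole
- weight_b: chart weight: same size, look, mass and axes as weight_a. Among weights a, b and c, one (not known which) has a sole that takes about 7 N (6 to 8.5) to drag level along the table and holds on the slope; the other two take only about 1.3 to 2.2 N and slide down the slope when let go
- weight_c: chart weight: same size, look, mass and axes as weight_a. Among weights a, b and c, one (not known which) has a sole that takes about 7 N (6 to 8.5) to drag level along the table and holds on the slope; the other two take only about 1.3 to 2.2 N and slide down the slope when let go
- card: white laminated chart fixed on the reading stand's board, 175 mm up the slope (x) by 210 mm across (y). Origin: centre of the red round mark (48 mm across), on the chart's face; z is the face's outward normal. Slope 0.349 rad (20 degrees), rising away from the robot. The face runs from 95 mm below the origin (along the slope) to 79 mm above it
- stand: wooden reading stand, 190 x 240 mm on the table and about 100 mm high at its far edge, fixed to the table; sloped board with a 7 mm lip above the chart's face at its low edge, nearest the robot. Origin: centre of its underside; x points to its high side (yaw varies)
- petri_dish: closed petri dish, 92 mm across, 14 mm high, loose on the table to the right of the weights; origin at the centre of its underside; leave alone
Mind the look-alikes: they are no part of the job. Leave any orange look-alike of the weight_b alone.

How it is judged:
By the outcome, as a careful person would: the job done as asked, in the order asked, and still so for the second after the job is handed in, with the robot touching nothing.
It also fails if it takes over 72 s, if anything falls off the work surface, if the arm or the gripper's body presses on something with over 40 N, if the wrist force passes 120 N, or if a joint passes its speed limit or range.

## Robot

A 7-joint arm with a two-finger parallel gripper is mounted at the origin on the work surface; the furniture and walls round the work are solid. World frame = base frame: x ahead of the robot, y to its left, z up, the work surface at z = 0. Lengths are in m, angles in rad, forces in N, time in s.
With the tool pointing down it reaches from about 0.4 to 0.85 m from the base axis. Payload 10.4 kg.
Tool frame: the origin (TCP) lies on the centre line of the jaws, within the pads' length; the fingertips stand r.finger_overhang ahead of it and the grasp point (between the pads) lies 5 mm behind it (r.finger_overhang is the distance from the TCP to the fingertips, in m); z points along the fingers, y is the line along which they close (so a half turn about z gives the same grasp; the last joint's range is limited). The gripper opens to 87 mm and grips with 3 to 60 N. Pads are 19 mm wide; open, the fingers measure 117 mm over their backs; the gripper's body (75 mm by 190 mm) begins 51 mm behind the grasp point.
Start: joints at [-0.023, 0.332, -0.065, 1.46, 0.022, 1.35, -0.088], TCP at [0.625, 0, 0.237] pointing down, gripper open.
Joint ranges: [-2.6, 2.6], [-0.5, 2.12], [-1.47, 1.34], [0.16, 2.42], [-1.27, 4.41], [0.06, 2.06], [-2.6, 2.6]. Speed limits (rad/s): [2.22, 2.22, 2.79, 2.79, 3.14, 3.14, 3.14].

## Interface

Orientations are given as a unit quaternion [x, y, z, w].
In Python, from bench import read_state, viewer, r gives the robot as it stands.
- The arm moves only by the tool carry_out, never from a script. Its argument "moves" is a list of rows, each a list of 6 numbers: the shift along the tool's x, y, z in units of 40 mm (1.0 is 40 mm), then the turn, a rotation vector about the tool's x, y, z in units of 8 degrees (1.0 is 8 degrees). A call has 1 to 20 rows; each row shifts and turns the commanded pose from where the row before left it, along the tool's axes as they then stand; what a row does not reach is not made up. A row lasts 1/8 s, in which the tool goes at most 62.5 mm and 10.7 degrees, less where a joint would pass 70% of its speed; a pose out of reach is approached as far as the arm can. A call is refused whole if a number of a shift passes 1 or a number of a turn 1, either way. A call with a gripper value outside its range is refused whole. "fingers" is the finger opening in mm, from 0 to 87, set as the call begins (left out, the last holds). The fingers move at their own pace and stop on an object; "force" is the grip in N (left out, the last holds). Time passes only in rows, so rows that do not move let the fingers close. It gives the time, the measured TCP pose, the force, the opening and the grip force at its end, in the units of the state.
- read_state(): the state, without advancing time (a new reading comes with each control period).
- viewer.camera(name): name is "scene" or "side" or "wrist"; returns a dict with "pixels" (400x640x3 uint8, red, green, blue), "range_z" (400x640 float32, m along the optical axis (not along the pixel's ray), 0 where there is no reading), "fx", "fy", "cx", "cy" (pixels), "k1" (the pictures are not rectified: a ray, as slopes to the right and down, at radius r is drawn at 1 + k1 r^2 times it, then the intrinsics apply), "xyz" and "orientation" of the camera in the world. Camera axes: x right, y down, z forward; pixel columns grow to the right and rows downward; lengths in m; the calibration is good to about 2 mm. A picture is of the moment at which its call begins.
- r.close_job(): hands the job in; it is judged then, once.
The state is a dict: "time": time; "joint_positions": joint angles; "joint_vel": joint speeds; "joint_torque": joint torques, N m; "ee_pos": TCP position; "eef_rot": TCP orientation; "ft_force": force on the tool from outside, world axes, zero at the start; "torque": the same for the moment, N m; "width": finger opening in m; "grip_force": force on a finger pad.
Only numpy, scipy, OpenCV 4.12 (cv2) and the standard library are available. Lean on these libraries where they do the work, as an engineer would, in place of code of your own. Each camera call takes 0.05 s, during which the arm holds its last target. There are 200 camera calls.

## Working session

There is one attempt and no reset: what is moved stays moved. The work goes in short steps, Python scripts to look and compute and a tool call to move; the robot and the scene stay as the last step left them, time stands still between calls to the robot, and variables do not carry over. Pictures are saved under pics/ and viewed, at most 10 in all, crops included, and the job is handed in when it is done.

Besides the shell and the picture viewer there is one more tool, called as name(argument=value, ...), one argument or row to a line, values as JSON. carry_out: Moves the arm, as the interface text tells. Its arguments: {"type":"object","properties":{"moves":{"type":"array","items":{"type":"array","items":{"type":"number"}}},"fingers":{"type":"number"},"force":{"type":"number"}},"required":["moves"]}

```bash
mkdir -p pics; cat > h.py <<'E'
import numpy as np,cv2
from scipy.spatial.transform import Rotation as R
from bench import read_state,viewer,r
def cloud(c):
    h,w=c['range_z'].shape
    u,v=np.meshgrid(np.arange(w),np.arange(h))
    K=np.array([[c['fx'],0,c['cx']],[0,c['fy'],c['cy']],[0,0,1.]])
    p=np.stack([u,v],-1).reshape(-1,1,2).astype(float)
    s=cv2.undistortPointsIter(p,K,np.array([c['k1'],0,0,0.]),None,None,(3,50,1e-9)).reshape(h,w,2)
    z=c['range_z'][...,None]
    P=np.concatenate([s*z,z],-1)
    return P@R.from_quat(c['orientation']).as_matrix().T+np.array(c['xyz'])
def save(c,n): cv2.imwrite('pics/'+n,c['pixels'][...,::-1])
E
python3 - <<'E'
from h import *
print(read_state(),r.finger_overhang)
ims=[]
for n in('scene','side'):
    c=viewer.camera(n);ims.append(c['pixels']);np.save(n+'.npy',cloud(c));np.save(n+'_p.npy',c['pixels']);print(n,c['xyz'],c['orientation'],c['fx'],c['k1'])
for n,i in zip('ab',ims): cv2.imwrite(f'pics/{n}.png',i[...,::-1])
E
```

```text
{'time': 0.0, 'joint_positions': array([-0.02256394,  0.33283248, -0.06471499,  1.46092915,  0.02160654,
        1.34990368, -0.08852415]), 'joint_vel': array([-0.00152855,  0.00025158, -0.0007621 , -0.00114488,  0.00084455,
        0.00052608,  0.00193696]), 'joint_torque': array([-1.20520472e-04, -6.23245955e+01,  2.44190963e-02, -3.89891267e+01,
       -6.13984605e-02,  3.97891912e-02,  1.87085252e-04]), 'ee_pos': array([ 6.24636412e-01, -2.06221827e-05,  2.35784378e-01]), 'eef_rot': array([ 7.07115053e-01,  7.07098174e-01, -5.09600217e-04, -4.62807686e-04]), 'ft_force': array([ 0.20068349,  0.49915756, -0.15351076]), 'torque': array([0.00416347, 0.00617872, 0.01421519]), 'grip_force': 0.0, 'width': 0.08705250721873811} 0.014
scene [-0.57211934  0.6656936   0.69551564] [-0.38484958  0.76932696 -0.45591515  0.2284036 ] 384.4926693354982 -0.09528859525172832
side [ 0.0659441  -1.10530347  1.08655761] [ 0.908642   -0.11545431  0.05829147 -0.39704172] 488.1509843832871 -0.056795817684786754
```

View pics/a.png

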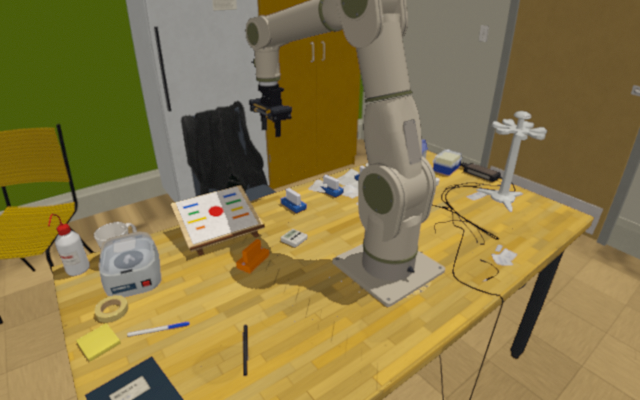

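View pics/b.png

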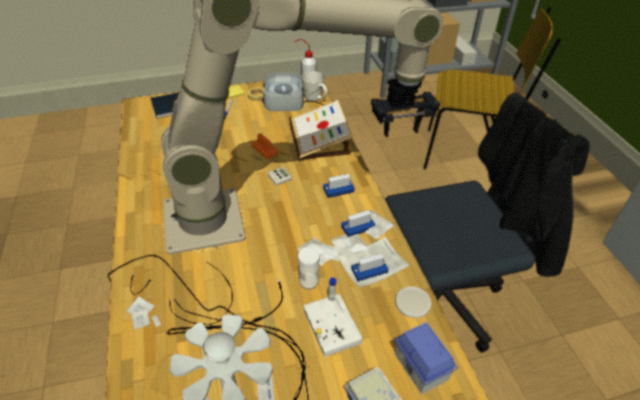

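The side picture shows three blue weights at about (340,186), (358,225) and (370,267). The orange look-alike is at (264,146), the red mark at (323,125) and the petri dish at (413,301). Other things that could be mistaken for a weight are the blue box at (424,355) and the blue-capped bottle at (333,290). My choice is the three blue slabs with aluminium ribs, which I'll check in a crop.

```bash
cat > m.py <<'E'
from h import *
def weights(P,p):
    p=p.astype(int);Rr,G,B=p[...,0],p[...,1],p[...,2]
    m=((B>Rr+50)&(B>G+25)&(P[...,2]>0.003)&(P[...,2]<0.04)).astype(np.uint8)
    n,l,s,_=cv2.connectedComponentsWithStats(m)
    for i in range(1,n):
        if s[i,4]<25: continue
        q=P[l==i]; print('blue px',s[i].tolist(),'lo',q.min(0).round(3),'hi',q.max(0).round(3))
        x,y,w,h=s[i,:4]
        sub=np.zeros(l.shape,bool); sub[max(0,y-20):y+h+5,max(0,x-8):x+w+8]=1
        k=sub&(P[...,2]>0.053)&(P[...,2]<0.07)
        t=P[k]
        if len(t)>8:
            c,(a,b),an=cv2.minAreaRect((t[:,:2]*1000).astype(np.float32)); 
            e=np.linalg.eigh(np.cov(t[:,:2].T))[1][:,1]
            print('   rib top n',len(t),'rect',np.round([*c,a,b,an],1),'yaw',round(float(np.arctan(e[1]/e[0])),3),'z',np.median(t[:,2]).round(4))
def red(P,p):
    p=p.astype(int)
    m=(p[...,0]>150)&(p[...,1]<60)&(p[...,2]<70)&(P[...,0]>.3)&(P[...,0]<1)&(P[...,2]<.15)&(P[...,2]>.02)
    n,l,s,_=cv2.connectedComponentsWithStats(m.astype(np.uint8))
    for i in range(1,n):
        if s[i,4]<25: continue
        q=P[l==i];print('red',s[i].tolist(),q.mean(0).round(4),(q.max(0)-q.min(0)).round(3))
        c=np.median(q,0); w=(p.min(-1)>150)&(np.linalg.norm(P-c,axis=-1)<.09)
        d=P[w]; u,sv,vt=np.linalg.svd(d-d.mean(0),full_matrices=False); nn=vt[2]*np.sign(vt[2][2])
        print('  normal',nn.round(3),'slope',np.arccos(nn[2]).round(3),'up yaw',np.arctan2(-nn[1],-nn[0]).round(3), 'resid',(sv[2]/len(d)**.5).round(4))
if __name__=='__main__':
    for n in('scene','side'):
        P=np.load(n+'.npy');p=np.load(n+'_p.npy');print(n);weights(P,p);red(P,p)
    cv2.imwrite('pics/c.png',cv2.resize(p[90:330,240:480],None,fx=2.5,fy=2.5,interpolation=cv2.INTER_CUBIC)[...,::-1])
    k=[(340,186),(413,301),(345,250),(380,232),(280,175),(308,270),(333,288)]
    for u,v in k: print(u,v,P[v,u].round(3))
E
python3 m.py
```

```text
scene
blue px [434, 164, 26, 10, 128] lo [ 0.267 -0.74   0.005] hi [ 0.341 -0.622  0.038]
   rib top n 265 rect [ 284.6 -641.6  147.9  269.3   47.4] yaw -1.302 z 0.0659
blue px [323, 187, 20, 9, 96] lo [ 0.402 -0.173  0.007] hi [ 0.467 -0.124  0.028]
   rib top n 60 rect [ 455.  -147.6   72.    17.2   11.3] yaw 0.18 z 0.0602
blue px [282, 198, 24, 14, 149] lo [0.394 0.005 0.007] hi [0.483 0.055 0.027]
   rib top n 69 rect [443.7  27.5  69.5  17.6   5.3] yaw 0.083 z 0.0606
blue px [168, 322, 21, 6, 60] lo [0.124 0.535 0.004] hi [0.143 0.579 0.011]
red [210, 207, 12, 9, 87] [0.4652 0.3074 0.0723] [0.037 0.037 0.014]
  normal [-0.342  0.036  0.939] slope 0.351 up yaw -0.104 resid 0.0019
red [57, 224, 11, 7, 32] [0.509  0.7271 0.1475] [0.021 0.026 0.006]
  normal [-0.673 -0.083  0.735] slope 0.745 up yaw 0.123 resid 0.0049
side
blue px [324, 184, 30, 12, 191] lo [ 0.399 -0.003  0.008] hi [0.49  0.042 0.031]
   rib top n 101 rect [447.1  25.7  22.   68.4  88.8] yaw 0.07 z 0.0598
blue px [342, 220, 33, 16, 218] lo [ 0.407 -0.184  0.011] hi [ 0.501 -0.136  0.029]
   rib top n 128 rect [ 456.4 -152.8   71.8   21.5    8.7] yaw 0.151 z 0.0599
blue px [352, 264, 36, 16, 277] lo [ 0.386 -0.35   0.011] hi [ 0.479 -0.298  0.03 ]
   rib top n 153 rect [ 435.4 -318.7   71.7   20.6    6.5] yaw 0.077 z 0.0601
red [318, 122, 9, 7, 43] [0.4661 0.3055 0.0734] [0.029 0.038 0.02 ]
  normal [-0.345  0.036  0.938] slope 0.355 up yaw -0.103 resid 0.0026
340 186 [0.447 0.014 0.033]
413 301 [ 0.511 -0.449  0.016]
345 250 [ 0.393 -0.224  0.001]
380 232 [ 0.512 -0.192  0.013]
280 175 [0.273 0.135 0.016]
308 270 [ 0.254 -0.338  0.089]
333 288 [ 0.302 -0.403  0.082]
```

View pics/c.png

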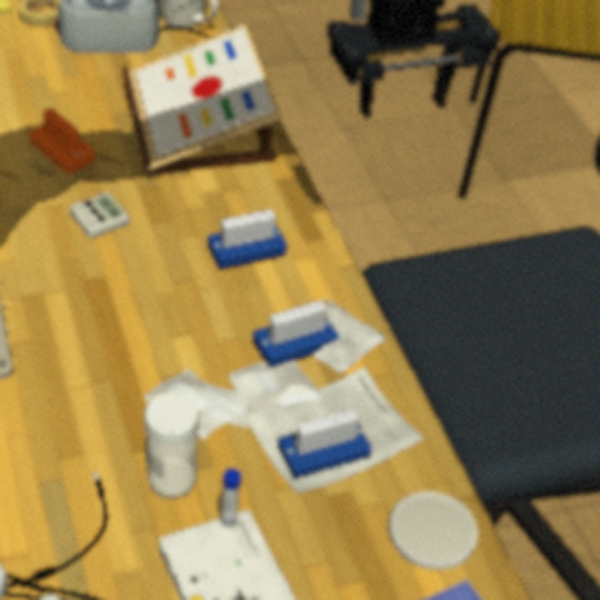

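The crop confirms three blue slabs with grey ribs: A at (0.445, 0.027), B at (0.456, -0.150) and C at (0.435, -0.319). The orange piece is separate, and loose paper lies near B and C. Next I'll turn the tool and go above C.

```bash
python3 - <<'E'
import numpy as np
P=np.load('side.npy').reshape(-1,3)
for y in np.arange(-.40,.14,.04):
    print(round(y,2),[ (lambda q: int(1000*np.median(q[:,2])) if len(q)>3 else None)(P[(abs(P[:,0]-x)<.02)&(abs(P[:,1]-y)<.02)]) for x in np.arange(.26,.62,.04)])
E
```

```text
-0.4 [26, 37, 0, 0, 0, 0, 3, 0, 0]
-0.36 [0, 0, 0, 1, 3, 1, 0, 0, 0]
-0.32 [81, 1, 0, 3, 42, 28, 5, 6, 0]
-0.28 [116, 0, 0, 4, 3, 2, 2, 1, 0]
-0.24 [0, 8, 6, 7, 8, 3, 3, 0, 0]
-0.2 [0, 15, 8, 5, 9, 1, 7, 1, 0]
-0.16 [0, 1, 0, 1, 24, 28, 22, 6, 0]
-0.12 [0, 0, 0, 0, 1, None, 17, 4, 0]
-0.08 [644, 644, 635, 625, 615, 598, 1, 0, 1]
-0.04 [0, 1, 2, 596, 600, 614, 607, 585, 543]
-0.0 [0, 0, 0, 0, 19, 15, 1, 319, 396]
0.04 [0, 0, 0, 1, 33, 50, 2, 2, 4]
0.08 [0, 0, 0, 0, 0, None, 0, 0, 1]
0.12 [14, 6, 0, 0, 0, 0, 0, 1, 0]
```

carry_out(
  moves=[
    [0,0,0,0,0,0.97],
    [0,0,0,0,0,0.97],
    [0,0,0,0,0,0.97],
    [0,0,0,0,0,0.97],
    [0,0,0,0,0,0.97],
    [0,0,0,0,0,0.97],
    [0,0,0,0,0,0.97],
    [0,0,0,0,0,0.97],
    [0,0,0,0,0,0.97],
    [0,0,0,0,0,0.97],
    [0,0,0,0,0,0.97],
    [-0.6,1,0,0,0,0],
    [-0.6,1,0,0,0,0],
    [-0.6,1,0,0,0,0],
    [-0.6,1,0,0,0,0],
    [-0.6,1,0,0,0,0],
    [-0.6,1,0,0,0,0],
    [-0.6,1,0,0,0,0],
    [-0.1,0.6,0,0,0,0],
    [0,0,0,0,0,0],
  ],
)

```text
time: 2.6
ee_pos: [0.477, -0.3188, 0.2362]
eef_rot: [0.999, 0.039, -0.0, 0.0]
ft_force: [0.1, 0.5, -0.2]
width: 0.0869
grip_force: 0.0
```

```bash
python3 - <<'E'
from m import *
c=viewer.camera('wrist');P=cloud(c);weights(P,c['pixels']);save(c,'w1.png')
E
```

```text
blue px [11, 144, 16, 9, 108] lo [0.482 0.034 0.021] hi [0.492 0.053 0.025]
   rib top n 9 rect [4.806e+02 2.530e+01 4.000e-01 4.700e+00 3.000e+00] yaw 1.568 z 0.057
blue px [290, 175, 38, 70, 987] lo [ 0.389 -0.344  0.021] hi [ 0.482 -0.29   0.027]
   rib top n 771 rect [ 435.  -317.9   67.3   16.     5.2] yaw 0.094 z 0.0603
blue px [182, 176, 22, 44, 632] lo [ 0.411 -0.181  0.021] hi [ 0.468 -0.156  0.034]
   rib top n 85 rect [ 436.7 -161.8   30.3    3.2    3.4] yaw 0.106 z 0.0572
blue px [45, 208, 17, 9, 67] lo [0.401 0.002 0.021] hi [0.412 0.023 0.025]
blue px [292, 233, 10, 12, 101] lo [ 0.387 -0.31   0.02 ] hi [ 0.403 -0.297  0.025]
   rib top n 234 rect [ 422.2 -315.    41.7    7.2    4.1] yaw 0.07 z 0.0605
```

View pics/w1.png

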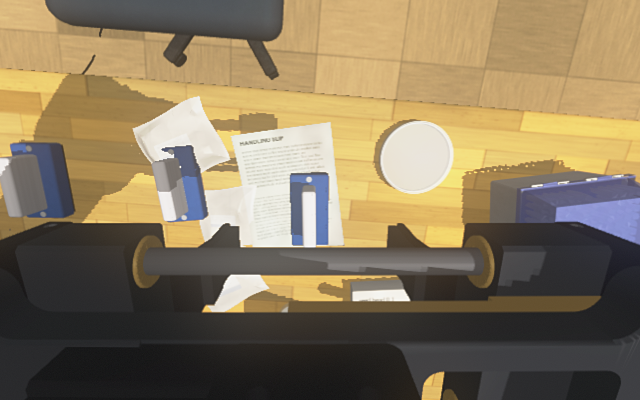

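The wrist picture shows C at (309,208) lying along the tool, with B at (178,183) and the dish at (417,157). C is at (0.435, -0.318), so I go down over its rib.

carry_out(
  moves=[
    [-0.55,-0.05,0,0,0,0],
    [-0.5,-0.06,0.6,0,0,0],
    [0,0,1,0,0,0],
    [0,0,1,0,0,0],
    [0,0,1,0,0,0],
    [0,0,0.7,0,0,0],
    [0,0,0.5,0,0,0],
    [0,0,0,0,0,0],
  ],
  fingers=50,
)

```text
time: 3.65
ee_pos: [0.4356, -0.314, 0.0432]
eef_rot: [0.999, 0.041, -0.001, -0.001]
ft_force: [-0.8, -0.4, -0.2]
width: 0.05
grip_force: 0.0
```

carry_out(
  moves=[
    [0,0,0,0,0,0],
    [0,0,0,0,0,0],
    [0,0,0,0,0,0],
    [0,0,0,0,0,0],
  ],
  fingers=0,
  force=30,
)

```text
time: 4.15
ee_pos: [0.4361, -0.316, 0.0449]
eef_rot: [0.999, 0.04, 0.0, 0.0]
ft_force: [-0.4, -3.6, 2.3]
width: 0.0178
grip_force: 3.4
```

carry_out(
  moves=[
    [0,0,0,0,0,0],
    [0,0,0,0,0,0],
  ],
)

```text
time: 4.4
ee_pos: [0.4362, -0.3162, 0.0449]
eef_rot: [0.999, 0.04, 0.0, 0.0]
ft_force: [0.2, 0.2, 4.2]
width: 0.0154
grip_force: 30.0
```

carry_out(
  moves=[
    [-0.2,0,0,0,0,0],
    [-0.2,0,0,0,0,0],
    [-0.2,0,0,0,0,0],
    [-0.2,0,0,0,0,0],
    [-0.2,0,0,0,0,0],
  ],
)

```text
time: 5.03
ee_pos: [0.3959, -0.3193, 0.0449]
eef_rot: [0.999, 0.04, 0.0, 0.0]
ft_force: [4.5, -0.4, 5.5]
width: 0.0157
grip_force: 30.0
```

carry_out(
  moves=[
    [-0.2,0,0,0,0,0],
    [-0.2,0,0,0,0,0],
    [-0.2,0,0,0,0,0],
    [-0.2,0,0,0,0,0],
  ],
)

```text
time: 5.52
ee_pos: [0.3641, -0.3219, 0.0449]
eef_rot: [0.999, 0.04, 0.001, 0.0]
ft_force: [5.0, 0.1, 6.3]
width: 0.0155
grip_force: 30.0
```

carry_out(
  moves=[
    [0,0,0,0,0,0],
    [0,0,0,0,0,0],
  ],
)

```text
time: 5.78
ee_pos: [0.363, -0.3221, 0.0448]
eef_rot: [0.999, 0.04, -0.0, -0.0]
ft_force: [-1.6, 0.8, 11.7]
width: 0.0159
grip_force: 30.0
```

carry_out(
  moves=[
    [0,0,0,0,0,0],
    [0,0,0,0,0,0],
    [0,0,-0.4,0,0,0],
    [0,0,-1,0,0,0],
    [0,0,-1,0,0,0],
    [0.7,-0.7,-1,0,0,0],
    [0.7,-0.8,-0.6,0,0,0],
    [0.7,-0.8,0,0,0,0],
    [0.7,-0.8,0,0,0,0],
    [0.5,-0.7,0,0,0,0],
    [0.4,-0.3,0,0,0,-0.54],
    [0,0,0,0,0,0],
  ],
  fingers=50,
)

```text
time: 7.28
ee_pos: [0.4988, -0.1454, 0.2052]
eef_rot: [0.997, 0.079, 0.0, 0.0]
ft_force: [-1.2, -0.5, 0.1]
width: 0.0502
grip_force: 0.0
```

```bash
python3 - <<'E'
from m import *
c=viewer.camera('wrist');P=cloud(c);weights(P,c['pixels']);save(c,'w2.png')
print(read_state()['ee_pos'],read_state()['eef_rot'],read_state()['ft_force'])
E
```

```text
blue px [166, 181, 17, 42, 631] lo [0.425 0.001 0.021] hi [0.475 0.021 0.025]
blue px [302, 181, 30, 66, 914] lo [ 0.423 -0.179  0.021] hi [ 0.504 -0.133  0.026]
   rib top n 730 rect [ 463.1 -149.    53.5   15.2    9.2] yaw 0.153 z 0.0603
blue px [292, 243, 12, 4, 26] lo [ 0.418 -0.146  0.022] hi [ 0.422 -0.132  0.025]
   rib top n 192 rect [ 449.8 -147.4   27.8    7.6    8.8] yaw 0.143 z 0.0602
[ 0.49811216 -0.14660223  0.20503406] [ 9.96988901e-01  7.75439613e-02 -9.00959923e-05  2.37798401e-04] [-0.88205423 -0.28310656 -0.61601479]
```

View pics/w2.png

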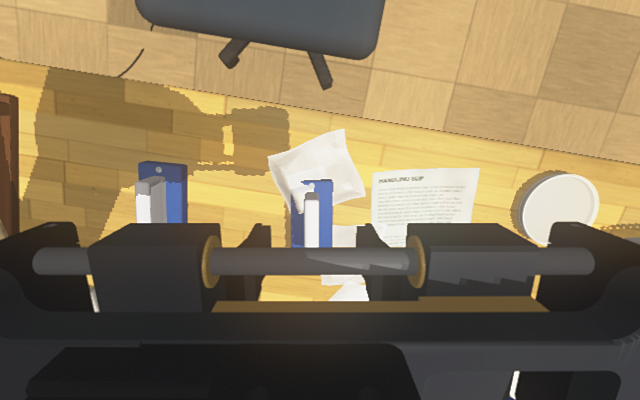

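B sits at (318,215) in the wrist picture, its far end beside the crumpled paper at (318,160), so I'll drag it toward the robot and to the left, away from the paper.

carry_out(
  moves=[
    [-0.55,-0.04,0,0,0,0],
    [-0.52,-0.04,0.5,0,0,0],
    [0,0,1,0,0,0],
    [0,0,1,0,0,0],
    [0,0,0.9,0,0,0],
    [0,0,0.55,0,0,0],
    [0,0,0,0,0,0],
  ],
  fingers=50,
)

```text
time: 8.2
ee_pos: [0.4538, -0.1508, 0.0457]
eef_rot: [0.997, 0.077, -0.002, -0.0]
ft_force: [0.0, -0.0, 0.3]
width: 0.05
grip_force: 0.0
```

carry_out(
  moves=[
    [0,0,0,0,0,0],
    [0,0,0,0,0,0],
    [0,0,0,0,0,0],
    [0,0,0,0,0,0],
    [0,0,0,0,0,0],
    [0,0,0,0,0,0],
  ],
  fingers=0,
  force=30,
)

```text
time: 8.95
ee_pos: [0.4559, -0.1499, 0.0468]
eef_rot: [0.997, 0.078, 0.0, 0.0]
ft_force: [-1.8, 0.5, 4.0]
width: 0.0157
grip_force: 30.0
```

carry_out(
  moves=[
    [-0.15,-0.12,0,0,0,0],
    [-0.15,-0.12,0,0,0,0],
    [-0.15,-0.12,0,0,0,0],
    [-0.15,-0.12,0,0,0,0],
    [-0.15,-0.12,0,0,0,0],
  ],
)

```text
time: 9.57
ee_pos: [0.4227, -0.1308, 0.0469]
eef_rot: [0.997, 0.078, 0.001, 0.0]
ft_force: [4.9, -2.0, -0.3]
width: 0.0156
grip_force: 30.0
```

carry_out(
  moves=[
    [-0.15,-0.12,0,0,0,0],
    [-0.15,-0.12,0,0,0,0],
    [-0.15,-0.12,0,0,0,0],
    [-0.15,-0.12,0,0,0,0],
  ],
)

```text
time: 10.07
ee_pos: [0.396, -0.1155, 0.0468]
eef_rot: [0.997, 0.078, 0.001, 0.0]
ft_force: [5.0, -1.8, 0.4]
width: 0.0159
grip_force: 30.0
```

carry_out(
  moves=[
    [0,0,0,0,0,0],
  ],
)

```text
time: 10.2
ee_pos: [0.3953, -0.1152, 0.0468]
eef_rot: [0.997, 0.078, 0.0, -0.0]
ft_force: [-1.2, 0.3, 7.4]
width: 0.0158
grip_force: 30.0
```

carry_out(
  moves=[
    [0,0,0,0,0,0],
    [0,0,0,0,0,0],
    [0,0,-0.3,0,0,0],
    [0,0,-0.8,0,0,0],
    [0,0,-0.9,0,0,0],
    [0.3,-0.6,0,0,0,0],
    [0.4,-0.8,0,0,0,0],
    [0.4,-0.8,0,0,0,0],
    [0.4,-0.7,0,0,0,0],
    [0.28,-0.41,0,0,0,0.54],
    [0,0,0,0,0,0],
  ],
  fingers=50,
)

```text
time: 11.58
ee_pos: [0.4456, 0.0274, 0.1271]
eef_rot: [0.999, 0.042, 0.0, -0.0]
ft_force: [-0.7, 0.6, -0.3]
width: 0.0501
grip_force: 0.0
```

carry_out(
  moves=[
    [0,0,0.7,0,0,0],
    [0,0,0.8,0,0,0],
    [0,0,0.47,0,0,0],
    [0,0,0,0,0,0],
  ],
)

```text
time: 12.08
ee_pos: [0.4441, 0.0252, 0.047]
eef_rot: [0.999, 0.041, -0.001, 0.0]
ft_force: [-0.5, -0.0, 0.0]
width: 0.0502
grip_force: 0.0
```

carry_out(
  moves=[
    [0,0,0,0,0,0],
    [0,0,0,0,0,0],
    [0,0,0,0,0,0],
    [0,0,0,0,0,0],
    [0,0,0,0,0,0],
    [0,0,0,0,0,0],
  ],
  fingers=0,
  force=30,
)

```text
time: 12.82
ee_pos: [0.4455, 0.0265, 0.048]
eef_rot: [0.999, 0.041, 0.0, -0.0]
ft_force: [-1.2, 0.9, 5.5]
width: 0.0159
grip_force: 29.9
```

carry_out(
  moves=[
    [0.2,0,0,0,0,0],
    [0.2,0,0,0,0,0],
    [0.2,0,0,0,0,0],
    [0.2,0,0,0,0,0],
    [0.2,0,0,0,0,0],
  ],
)

```text
time: 13.45
ee_pos: [0.4847, 0.0293, 0.048]
eef_rot: [0.999, 0.04, -0.001, 0.0]
ft_force: [-7.4, -1.0, 12.1]
width: 0.0158
grip_force: 30.0
```

carry_out(
  moves=[
    [0.2,0,0,0,0,0],
    [0.2,0,0,0,0,0],
    [0.2,0,0,0,0,0],
    [0.2,0,0,0,0,0],
    [0.2,0,0,0,0,0],
  ],
)

```text
time: 14.08
ee_pos: [0.5246, 0.0326, 0.048]
eef_rot: [0.999, 0.04, -0.001, 0.0]
ft_force: [-6.8, -0.6, 11.6]
width: 0.0158
grip_force: 30.0
```

carry_out(
  moves=[
    [0,0,0,0,0,0],
    [0,0,0,0,0,0],
  ],
)

```text
time: 14.32
ee_pos: [0.5257, 0.0327, 0.0481]
eef_rot: [0.999, 0.04, 0.001, 0.0]
ft_force: [1.8, -0.9, 3.2]
width: 0.0158
grip_force: 30.0
```

carry_out(
  moves=[
    [-0.2,0,0,0,0,0],
    [-0.2,0,0,0,0,0],
    [-0.2,0,0,0,0,0],
  ],
)

```text
time: 14.7
ee_pos: [0.5009, 0.0309, 0.048]
eef_rot: [0.999, 0.041, 0.001, -0.0]
ft_force: [4.6, -0.1, 4.3]
width: 0.0158
grip_force: 30.0
```

carry_out(
  moves=[
    [0,0,0,0,0,0],
  ],
)

```text
time: 14.82
ee_pos: [0.5, 0.0307, 0.048]
eef_rot: [0.999, 0.04, -0.0, 0.0]
ft_force: [-1.6, 0.4, 9.1]
width: 0.0159
grip_force: 30.0
```

Gripped readings carry a varying vertical load: drag over normal load is about 0.36 for A and C and about 0.65 for B. To check the scale without that load, I'll push A by the end of its rib with closed fingers.

carry_out(
  moves=[
    [0,0,0,0,0,0],
    [0,0,0,0,0,0],
    [0,0,-0.3,0,0,0],
    [0,0,-0.8,0,0,0],
    [-0.6,0,0,0,0,0],
    [-0.7,0,0,0,0,0],
    [0,0,0,0,0,0],
  ],
  fingers=40,
)

```text
time: 15.7
ee_pos: [0.448, 0.0264, 0.0923]
eef_rot: [0.999, 0.04, -0.0, 0.0]
ft_force: [0.6, 0.0, 0.7]
width: 0.0401
grip_force: 0.0
```

carry_out(
  moves=[
    [0,0,0,0,0,0],
    [0,0,0,0,0,0],
    [0,0,0.6,0,0,0],
    [0,0,0.6,0,0,0],
    [0,0,0,0,0,0],
    [0,0,0,0,0,0],
  ],
  fingers=0,
)

```text
time: 16.45
ee_pos: [0.4499, 0.0268, 0.0444]
eef_rot: [0.999, 0.04, 0.0, -0.0]
ft_force: [0.3, -0.1, -0.1]
width: 0.0004
grip_force: 0.0
```

carry_out(
  moves=[
    [0.1,0,0,0,0,0],
    [0.1,0,0,0,0,0],
    [0.1,0,0,0,0,0],
    [0.1,0,0,0,0,0],
    [0.1,0,0,0,0,0],
  ],
)

```text
time: 17.08
ee_pos: [0.4694, 0.0283, 0.0438]
eef_rot: [0.999, 0.04, -0.0, -0.0]
ft_force: [-4.1, -0.6, 2.4]
width: 0.0008
grip_force: 1.9
```

carry_out(
  moves=[
    [0.1,0,0,0,0,0],
    [0.1,0,0,0,0,0],
  ],
)

```text
time: 17.32
ee_pos: [0.4775, 0.0289, 0.0437]
eef_rot: [0.999, 0.04, 0.0, -0.0]
ft_force: [-4.3, 0.7, 2.8]
width: 0.0007
grip_force: 1.9
```

carry_out(
  moves=[
    [0.1,0,0,0,0,0],
    [0.1,0,0,0,0,0],
  ],
)

```text
time: 17.58
ee_pos: [0.4854, 0.0296, 0.0437]
eef_rot: [0.999, 0.041, -0.0, 0.0]
ft_force: [-4.6, -0.8, 3.1]
width: 0.0005
grip_force: 1.9
```

carry_out(
  moves=[
    [0.1,0,0,0,0,0],
    [0.1,0,0,0,0,0],
  ],
)

```text
time: 17.82
ee_pos: [0.4934, 0.0302, 0.0438]
eef_rot: [0.999, 0.04, 0.0, -0.0]
ft_force: [-3.1, -0.0, 3.3]
width: 0.0009
grip_force: 1.9
```

carry_out(
  moves=[
    [-0.3,0,0,0,0,0],
    [0,0,-0.8,0,0,0],
    [0,0,-1,0,0,0],
    [-0.4,0.6,-0.3,0,0,0],
    [-0.6,0.8,0,0,0,0],
    [-0.6,0.8,0,0,0,0],
    [-0.5,0.8,0,0,0,0],
    [-0.33,0.44,0,0,0,-0.54],
    [0,0,0,0,0,0],
  ],
  fingers=50,
)

```text
time: 18.95
ee_pos: [0.3946, -0.1167, 0.1278]
eef_rot: [0.997, 0.077, 0.001, 0.0]
ft_force: [-0.4, 0.7, 0.4]
width: 0.0502
grip_force: 0.0
```

carry_out(
  moves=[
    [0,0,0,0,0,0],
  ],
)

```text
time: 19.08
ee_pos: [0.3958, -0.115, 0.1278]
eef_rot: [0.997, 0.078, 0.0, -0.0]
ft_force: [0.8, -0.4, -0.2]
width: 0.0501
grip_force: 0.0
```

Down to TCP z 0.047, grip, then a slow drag in +x read in short calls.

carry_out(
  moves=[
    [0,0,0.7,0,0,0],
    [0,0,0.8,0,0,0],
    [0,0,0.51,0,0,0],
    [0,0,0,0,0,0],
    [0,0,0,0,0,0],
  ],
)

```text
time: 19.7
ee_pos: [0.3962, -0.1154, 0.0481]
eef_rot: [0.997, 0.078, 0.0, 0.0]
ft_force: [-0.4, 0.2, 0.5]
width: 0.0501
grip_force: 0.0
```

carry_out(
  moves=[
    [0,0,0,0,0,0],
    [0,0,0,0,0,0],
    [0,0,0,0,0,0],
    [0,0,0,0,0,0],
    [0,0,0,0,0,0],
    [0,0,0,0,0,0],
  ],
  fingers=0,
  force=30,
)

```text
time: 20.45
ee_pos: [0.3954, -0.1156, 0.0473]
eef_rot: [0.997, 0.078, -0.0, -0.0]
ft_force: [-0.7, 2.4, 1.8]
width: 0.0155
grip_force: 30.0
```

carry_out(
  moves=[
    [0.1,0,0,0,0,0],
    [0.1,0,0,0,0,0],
    [0.1,0,0,0,0,0],
  ],
)

```text
time: 20.82
ee_pos: [0.403, -0.1148, 0.0469]
eef_rot: [0.997, 0.077, -0.005, -0.0]
ft_force: [-20.4, -2.2, 20.9]
width: 0.0158
grip_force: 30.0
```

carry_out(
  moves=[
    [0.1,0,0,0,0,0],
    [0.1,0,0,0,0,0],
  ],
)

```text
time: 21.08
ee_pos: [0.4113, -0.1138, 0.0469]
eef_rot: [0.997, 0.077, -0.004, -0.0]
ft_force: [-21.0, -3.3, 22.2]
width: 0.0157
grip_force: 30.0
```

carry_out(
  moves=[
    [0,0,0,0,0,0],
    [0,0,0,0,0,0],
  ],
)

```text
time: 21.32
ee_pos: [0.4126, -0.1135, 0.0469]
eef_rot: [0.997, 0.078, -0.003, -0.0]
ft_force: [-12.2, -1.5, 12.0]
width: 0.0153
grip_force: 30.0
```

carry_out(
  moves=[
    [-0.1,0,0,0,0,0],
    [-0.1,0,0,0,0,0],
    [-0.1,0,0,0,0,0],
  ],
)

```text
time: 21.7
ee_pos: [0.4032, -0.1145, 0.0472]
eef_rot: [0.997, 0.078, 0.0, -0.0]
ft_force: [2.0, 0.6, -5.5]
width: 0.0157
grip_force: 30.0
```

carry_out(
  moves=[
    [-0.1,0,0,0,0,0],
    [-0.1,0,0,0,0,0],
  ],
)

```text
time: 21.95
ee_pos: [0.395, -0.1158, 0.0472]
eef_rot: [0.997, 0.078, -0.0, -0.0]
ft_force: [1.0, 0.3, -6.2]
width: 0.0156
grip_force: 30.0
```

B is clearly the hardest to drag: about 0.7 of the normal load in both directions, against about 0.36 for A and C. I lift B and carry it over the stand.

carry_out(
  moves=[
    [0,0,0,0,0,0],
    [0,0,0,0,0,0],
    [0,0,-0.2,0,0,0],
    [0,0,-0.6,0,0,0],
    [0,0,-0.8,0,0,0],
    [0,0,-0.8,0,0,0],
    [0,0,-0.8,0,0,0],
    [0,0,-0.8,0,0,0],
    [0,0,-0.8,0,0,0],
    [0,0,-0.2,0,0,0],
    [0,0,0,0,0,0],
  ],
  force=45,
)

```text
time: 23.32
ee_pos: [0.3952, -0.1158, 0.2469]
eef_rot: [0.997, 0.078, -0.0, -0.0]
ft_force: [0.5, -0.5, -8.7]
width: 0.0158
grip_force: 45.0
```

carry_out(
  moves=[
    [0.1,-0.3,0,0,0,0],
    [0.2,-0.6,0,0,0,0],
    [0.25,-0.8,0,0,0,0],
    [0.25,-0.85,0,0,0,0],
    [0.25,-0.85,0,0,0,0],
    [0.25,-0.85,0,0,0,0],
    [0.25,-0.85,0,0,0,0],
    [0.25,-0.85,0,0,0,0],
    [0.25,-0.85,0,0,0,0],
    [0.25,-0.85,0,0,0,0],
    [0.25,-0.85,0,0,0,0],
    [0.25,-0.85,0,0,0,0],
    [0.18,-0.6,0,0,0,0],
    [0,-0.31,0,0,0,0],
    [0,0,0,0,0,0],
  ],
)

```text
time: 25.2
ee_pos: [0.4481, 0.3089, 0.2463]
eef_rot: [0.997, 0.079, -0.001, 0.0]
ft_force: [-0.8, -0.7, -7.2]
width: 0.0154
grip_force: 45.0
```

carry_out(
  moves=[
    [0,0,0,0,0,0.6],
    [0,0,0,0,0,0.65],
    [0,0,0,0,0,0.6],
    [0,0,0,0,0.6,0],
    [0,0,0,0,0.7,0],
    [0,0,0,0,0.7,0],
    [0,0,0,0,0.5,0],
    [0,0,0,0,0,0],
    [0,0,0,0,0,0],
  ],
)

```text
time: 26.32
ee_pos: [0.4514, 0.3009, 0.2498]
eef_rot: [0.986, -0.049, 0.158, 0.005]
ft_force: [0.1, -0.4, -9.0]
width: 0.0157
grip_force: 45.0
```

```bash
python3 - <<'E'
from m import *
s=read_state();T=R.from_quat(s['eef_rot']).as_matrix();print(s['ee_pos'],s['ft_force'],s['width']);print(T.round(3))
m=np.array([.4657,.3065,.073]);n=np.array([-.340,.0355,.940]);X=np.array([.9346,-.0976,.342]);Y=-np.cross(X*-1,n)*-1
D=np.stack([X,np.cross(-n,X),-n],1)
print('turn units',(R.from_matrix(T.T@D).as_rotvec(degrees=True)/8).round(2),'shift units to touch',(T.T@(m+n*.0472-s['ee_pos'])/.04).round(2))
for k in ('side','scene'):
    c=viewer.camera(k);P=cloud(c);red(P,c['pixels'])
    save(c,k+'3.png')
i=[cv2.imread('pics/side3.png')[60:260,230:430],cv2.imread('pics/scene3.png')[120:320,130:330]]
cv2.imwrite('pics/d.png',cv2.resize(np.hstack(i),None,fx=2,fy=2))
E
```

```text
[0.45137715 0.30085574 0.24981975] [ 0.09912223 -0.38733846 -8.97170858] 0.015718897561070765
[[ 0.945 -0.098  0.312]
 [-0.095 -0.995 -0.025]
 [ 0.313 -0.006 -0.95 ]]
turn units [-0.05  0.22  0.03] shift units to touch [-1.09 -0.16  3.13]
red [318, 122, 9, 6, 40] [0.4655 0.3076 0.0724] [0.028 0.033 0.018]
  normal [-0.341  0.027  0.94 ] slope 0.349 up yaw -0.078 resid 0.0025
red [210, 207, 12, 9, 86] [0.4647 0.3077 0.0724] [0.036 0.036 0.013]
  normal [-0.344  0.028  0.939] slope 0.352 up yaw -0.082 resid 0.0018
red [57, 224, 11, 7, 37] [0.5102 0.7275 0.1476] [0.025 0.026 0.007]
  normal [-0.742 -0.102  0.662] slope 0.847 up yaw 0.136 resid 0.0049
```

View pics/d.png

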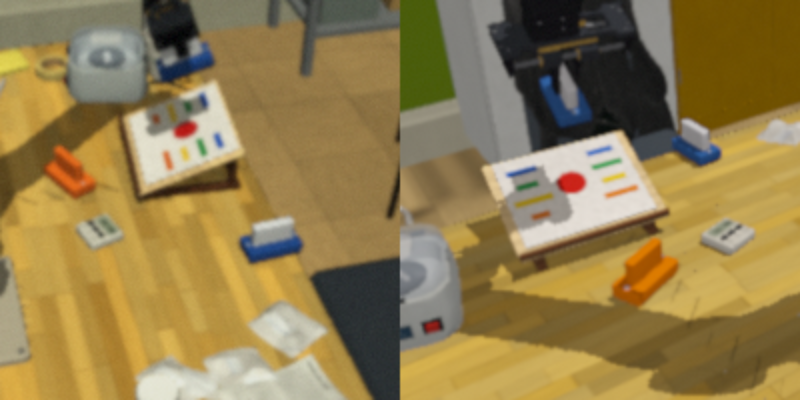

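B hangs tilted above the stand at about (185,60) in the left half, and the mark is clear at (185,130). The stand, papers and other weights look undisturbed. I line up and lower along the board's normal.

carry_out(
  moves=[
    [-0.4,-0.06,0,0,0.22,0],
    [-0.4,-0.06,0.3,0,0,0],
    [-0.39,-0.06,0.5,0,0,0],
    [0,0,0.6,0,0,0],
    [0,0,0.6,0,0,0],
    [0,0,0.5,0,0,0],
    [0,0,0.2,0,0,0],
    [0,0,0,0,0,0],
    [0,0,0,0,0,0],
  ],
)

```text
time: 27.55
ee_pos: [0.4482, 0.2917, 0.1881]
eef_rot: [0.986, -0.04, 0.159, -0.007]
ft_force: [-0.5, 0.4, -7.3]
width: 0.0159
grip_force: 45.0
```

```bash
python3 - <<'E'
from m import *
s=read_state();T=R.from_quat(s['eef_rot']).as_matrix();print(s['ee_pos'],s['ft_force'],s['width'])
m=np.array([.4652,.3072,.0727]);n=np.array([-.341,.032,.940]);X=np.array([.9346,-.0976,.342]);X-=n*(n@X)
D=np.stack([X,np.cross(-n,X),-n],1)
print('turn units',(R.from_matrix(T.T@D).as_rotvec(degrees=True)/8).round(2),'shift units to touch',(T.T@(m+n*.0472-s['ee_pos'])/.04).round(2))
i=[]
for k,(a,b) in (('side',(80,260)),('scene',(150,150))):
    c=viewer.camera(k);P=cloud(c);p=c['pixels'].astype(int)
    q=(p[...,2]>p[...,0]+50)&(p[...,2]>p[...,1]+25)&(np.linalg.norm(P-m,axis=-1)<.075)
    Q=(P[q]-m)@D; print(k,q.sum(),'blue in card frame (x up,y,z in) lo/hi mm',(np.percentile(Q,[2,98],axis=0)*1000).round(0).tolist())
    i.append(c['pixels'][a:a+120,b:b+120,::-1])
cv2.imwrite('pics/e.png',cv2.resize(np.hstack(i),None,fx=3,fy=3,interpolation=cv2.INTER_CUBIC))
E
```

```text
[0.44817367 0.29172048 0.18810483] [-0.51226413  0.41631274 -7.30839742] 0.01588438022730053
turn units [-0.22  0.23  0.13] shift units to touch [-0.57 -0.38  1.69]
side 6 blue in card frame (x up,y,z in) lo/hi mm [[48.0, -47.0, -7.0], [53.0, 51.0, 3.0]]
scene 8 blue in card frame (x up,y,z in) lo/hi mm [[44.0, -55.0, -3.0], [52.0, -44.0, 2.0]]
```

View pics/e.png

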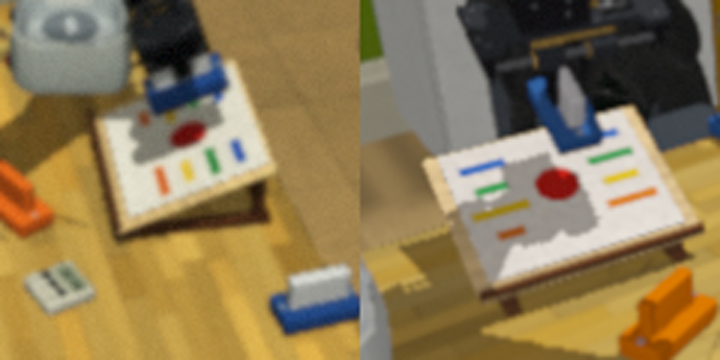

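The arm did not follow fully; I'll check the joints for a limit.

```bash
python3 - <<'E'
from h import *
s=read_state();print(s['joint_positions'].round(3),s['joint_vel'].round(3),s['ee_pos'])
E
```

```text
[-0.383  0.018 -0.423  1.969  0.29   0.949 -2.603] [ 0.009 -0.001 -0.001  0.003  0.    -0.001  0.001] [0.44844577 0.29127415 0.18822622]
```

Joint 7 is at its -2.6 limit. The grasp is symmetric under a half turn, so I go up, level the tool, turn it back by 180° and tilt the other way.

carry_out(
  moves=[
    [0,0,-0.6,0,0,-0.3],
    [0,0,-0.8,0,0,-0.7],
    [0,0,-0.6,0,-0.7,0],
    [0,0,0,0,-0.8,0],
    [0,0,0,0,-0.8,0],
    [0,0,0,0,0,-1],
    [0,0,0,0,0,-1],
    [0,0,0,0,0,-1],
    [0,0,0,0,0,-1],
    [0,0,0,0,0,-1],
    [0,0,0,0,0,-1],
    [0,0,0,0,0,-1],
    [0,0,0,0,0,-1],
    [0,0,0,0,0,-1],
    [0,0,0,0,0,-1],
    [0,0,0,0,0,-1],
    [0,0,0,0,0,0],
  ],
)

```text
time: 29.78
ee_pos: [0.4238, 0.2907, 0.2641]
eef_rot: [0.7, 0.714, -0.006, 0.006]
ft_force: [0.5, 0.4, -8.9]
width: 0.0154
grip_force: 45.0
```

carry_out(
  moves=[
    [0,0,0,0,0,-1],
    [0,0,0,0,0,-1],
    [0,0,0,0,0,-1],
    [0,0,0,0,0,-1],
    [0,0,0,0,0,-1],
    [0,0,0,0,0,-1],
    [0,0,0,0,0,-1],
    [0,0,0,0,0,-1],
    [0,0,0,0,0,-1],
    [0,0,0,0,0,-1],
    [0,0,0,0,0,0],
    [0,0,0,0,0,0],
  ],
)

```text
time: 31.28
ee_pos: [0.4234, 0.2909, 0.2639]
eef_rot: [0.079, 0.997, -0.009, 0.0]
ft_force: [-0.1, 0.6, -8.8]
width: 0.0156
grip_force: 45.0
```

```bash
cat > g.py <<'E'
from m import *
s=read_state();T=R.from_quat(s['eef_rot']).as_matrix();print(s['time'],s['ee_pos'].round(4),s['ft_force'].round(1),s['width'].round(4),s['joint_positions'].round(2));print(T.round(2))
m=np.array([.4652,.3072,.0727]);n=np.array([-.341,.032,.940]);X=-np.array([.9346,-.0976,.342]);X-=n*(n@X);X/=np.linalg.norm(X);n/=np.linalg.norm(n)
D=np.stack([X,np.cross(-n,X),-n],1)
d=m+n*.0472-s['ee_pos']
print('turn units',(R.from_matrix(T.T@D).as_rotvec(degrees=True)/8).round(2),'shift now',(T.T@d/.04).round(2),'after turn',(D.T@d/.04).round(2))
E
python3 g.py
```

```text
Traceback (most recent call last):
  File "g.py", line 2, in <module>
    s=read_state();T=R.from_quat(s['eef_rot']).as_matrix();print(s['time'],s['ee_pos'].round(4),s['ft_force'].round(1),s['width'].round(4),s['joint_positions'].round(2));print(T.round(2))
                                                                                                                       ^^^^^^^^^^^^^^^^
AttributeError: 'float' object has no attribute 'round'
```

```bash
sed -i "s/s\['width'\].round(4)/s['width']/" g.py; python3 g.py
```

```text
31.275 [0.4234 0.2909 0.2639] [-0.1  0.6 -8.8] 0.01562919734685275 [-0.21  0.12 -0.52  1.68  0.07  1.38  0.67]
[[-0.99  0.16 -0.  ]
 [ 0.16  0.99 -0.02]
 [-0.   -0.02 -1.  ]]
turn units [-0.22 -2.49 -0.37] shift now [-0.56  0.61  3.66] after turn [0.7  0.5  3.65]
```

carry_out(
  moves=[
    [0,0,0,-0.05,-0.62,-0.09],
    [0,0,0,-0.05,-0.62,-0.09],
    [0,0,0,-0.06,-0.62,-0.09],
    [0,0,0,-0.06,-0.62,-0.09],
    [0.35,0.25,0,0,0,0],
    [0.35,0.25,0.5,0,0,0],
    [0,0,0.8,0,0,0],
    [0,0,0.8,0,0,0],
    [0,0,0.5,0,0,0],
    [0,0,0,0,0,0],
    [0,0,0,0,0,0],
  ],
)

```text
time: 32.65
ee_pos: [0.4344, 0.3111, 0.1577]
eef_rot: [0.049, 0.984, -0.006, 0.173]
ft_force: [0.2, 0.3, -7.5]
width: 0.0155
grip_force: 45.0
```

```bash
python3 g.py
```

```text
32.65 [0.4344 0.3111 0.1577] [ 0.2  0.3 -7.5] 0.015494211813431906 [-0.29  0.08 -0.62  1.99  0.42  0.93  0.34]
[[-0.94  0.1   0.34]
 [ 0.1   1.   -0.03]
 [-0.34  0.01 -0.94]]
turn units [ 0.02 -0.01  0.02] shift now [-0.   -0.03  1.08] after turn [-0.   -0.03  1.08]
```

```bash
cat > b.py <<'E'
from g import *
for k in('side','scene'):
    c=viewer.camera(k);P=cloud(c);p=c['pixels'].astype(int)
    Q=(P-m)@D
    q=(p[...,2]>p[...,0]+40)&(p[...,2]>p[...,1]+20)&(Q[...,2]<-.008)&(abs(Q[...,:2]).max(-1)<.09)&(Q[...,2]>-.09)
    print(k,q.sum(),(np.percentile(Q[q],[2,98],axis=0)*1000).round(0).tolist())
    save(c,k+'4.png')
E
python3 b.py
```

```text
32.65 [0.4344 0.3111 0.1577] [ 0.2  0.3 -7.5] 0.015494211813431906 [-0.29  0.08 -0.62  1.99  0.42  0.93  0.34]
[[-0.94  0.1   0.34]
 [ 0.1   1.   -0.03]
 [-0.34  0.01 -0.94]]
turn units [ 0.02 -0.01  0.02] shift now [-0.   -0.03  1.08] after turn [-0.   -0.03  1.08]
side 164 [[-51.0, -29.0, -71.0], [37.0, 5.0, -50.0]]
scene 202 [[-42.0, -20.0, -71.0], [47.0, 25.0, -55.0]]
```

Centred to within a few mm. I lower until the force shows contact.

carry_out(
  moves=[
    [0,0,0.4,0,0,0],
    [0,-0.03,0.35,0,0,0],
    [0,0,0.15,0,0,0],
    [0,0,0.05,0,0,0],
    [0,0,0.05,0,0,0],
    [0,0,0,0,0,0],
    [0,0,0,0,0,0],
  ],
)

```text
time: 33.62
ee_pos: [0.4478, 0.3081, 0.1192]
eef_rot: [0.049, 0.984, -0.007, 0.173]
ft_force: [0.5, 0.1, -8.3]
width: 0.0154
grip_force: 45.0
```

carry_out(
  moves=[
    [0,0,0.03,0,0,0],
    [0,0,0.03,0,0,0],
    [0,0,0,0,0,0],
  ],
)

```text
time: 34.0
ee_pos: [0.4485, 0.3078, 0.1165]
eef_rot: [0.049, 0.984, -0.007, 0.173]
ft_force: [-0.5, 0.7, -8.1]
width: 0.016
grip_force: 45.0
```

carry_out(
  moves=[
    [0,0,0.025,0,0,0],
    [0,0,0,0,0,0],
  ],
)

```text
time: 34.25
ee_pos: [0.4485, 0.3081, 0.1161]
eef_rot: [0.049, 0.984, -0.007, 0.173]
ft_force: [-5.6, -3.2, -1.1]
width: 0.0159
grip_force: 45.0
```

carry_out(
  moves=[
    [0,0,0.025,0,0,0],
    [0,0,0,0,0,0],
  ],
)

```text
time: 34.5
ee_pos: [0.4484, 0.308, 0.1157]
eef_rot: [0.049, 0.984, -0.007, 0.173]
ft_force: [-15.0, -5.1, 10.6]
width: 0.0155
grip_force: 45.0
```

Contact made. I ease off slightly, let go, and watch.

carry_out(
  moves=[
    [0,0,-0.02,0,0,0],
    [0,0,0,0,0,0],
  ],
)

```text
time: 34.75
ee_pos: [0.4485, 0.3081, 0.116]
eef_rot: [0.049, 0.984, -0.007, 0.173]
ft_force: [-8.0, -3.4, 0.7]
width: 0.0157
grip_force: 45.0
```

carry_out(
  moves=[
    [0,0,0,0,0,0],
    [0,0,0,0,0,0],
    [0,0,0,0,0,0],
  ],
  fingers=30,
)

```text
time: 35.12
ee_pos: [0.4494, 0.3083, 0.1161]
eef_rot: [0.049, 0.984, -0.006, 0.173]
ft_force: [0.1, -0.0, -0.0]
width: 0.0291
grip_force: 0.0
```

```bash
python3 b.py
```

```text
35.125 [0.4494 0.3083 0.1161] [ 0.1 -0.  -0. ] 0.02911666298352453 [-0.29  0.16 -0.6   2.01  0.5   0.85  0.29]
[[-0.94  0.1   0.34]
 [ 0.09  1.   -0.03]
 [-0.34  0.   -0.94]]
turn units [ 0.02 -0.01  0.02] shift now [-0.    0.01 -0.03] after turn [-0.    0.01 -0.03]
side 145 [[-48.0, -30.0, -27.0], [37.0, 17.0, -9.0]]
scene 173 [[-35.0, -24.0, -65.0], [48.0, 23.0, -13.0]]
```

Released with no load on the tool. I retreat along the normal and look.

carry_out(
  moves=[
    [0,0,0,0,0,0],
    [0,0,-0.3,0,0,0],
    [0,0,-0.6,0,0,0],
    [0,0,-0.9,0,0,0],
    [0,0,-1,0,0,0],
    [0,0,-1,0,0,0],
    [0,0,-0.5,0,0,0],
    [0,0,0,0,0,0],
    [0,0,0,0,0,0],
  ],
)

```text
time: 36.35
ee_pos: [0.3905, 0.3127, 0.2766]
eef_rot: [0.049, 0.984, -0.007, 0.172]
ft_force: [-0.3, -0.3, -0.8]
width: 0.03
grip_force: 0.0
```

```bash
cat >> b.py <<'E'
    t=(np.abs(Q[...,:2]).max(-1)<.08)&(Q[...,2]<-.055)&(Q[...,2]>-.066)&(p.max(-1)-p.min(-1)<40)
    print('rib top',t.sum(),np.round(cv2.minAreaRect((Q[t][:,:2]*1000).astype(np.float32))[0:3],1) if 0 else cv2.minAreaRect((Q[t][:,:2]*1000).astype(np.float32)), 'z',np.median(Q[t][:,2]))
i=[cv2.imread('pics/side4.png')[80:280,240:440],cv2.imread('pics/scene4.png')[120:320,150:350]]
cv2.imwrite('pics/f.png',cv2.resize(np.hstack(i),None,fx=2,fy=2))
for k in('side',):
    c=viewer.camera(k);weights(cloud(c),c['pixels'])
E
python3 b.py
```

```text
36.35 [0.3905 0.3127 0.2766] [-0.3 -0.3 -0.8] 0.029970371125114623 [-0.28 -0.11 -0.63  1.89  0.25  1.16  0.48]
[[-0.94  0.1   0.34]
 [ 0.09  1.   -0.03]
 [-0.34  0.   -0.94]]
turn units [ 0.01 -0.02  0.02] shift now [-0.02  0.03  4.25] after turn [-0.01  0.04  4.25]
side 171 [[-48.0, -30.0, -27.0], [40.0, 14.0, -9.0]]
rib top 67 ((-3.9806041717529297, -3.3452205657958984), (26.4265079498291, 68.0254898071289), 84.89200592041016) z -0.059471643364500865
scene 219 [[-42.0, -22.0, -27.0], [48.0, 23.0, -11.0]]
rib top 97 ((-2.0093307495117188, -1.7647066116333008), (16.75609016418457, 72.83618927001953), 89.58997344970703) z -0.05995494492839118
blue px [351, 178, 29, 12, 185] lo [ 0.494 -0.001  0.007] hi [0.586 0.048 0.03 ]
   rib top n 99 rect [5.404e+02 3.210e+01 7.040e+01 2.160e+01 5.000e-01] yaw 0.087 z 0.0602
blue px [327, 271, 7, 9, 37] lo [ 0.314 -0.33   0.018] hi [ 0.329 -0.305  0.028]
   rib top n 51 rect [ 337.  -326.5   17.9   23.5   83.5] yaw 0.334 z 0.0599
blue px [336, 271, 28, 15, 204] lo [ 0.328 -0.352  0.007] hi [ 0.409 -0.323  0.03 ]
   rib top n 158 rect [ 334.5 -341.8  130.3   44.8   34.9] yaw 0.223 z 0.06
```

View pics/f.png

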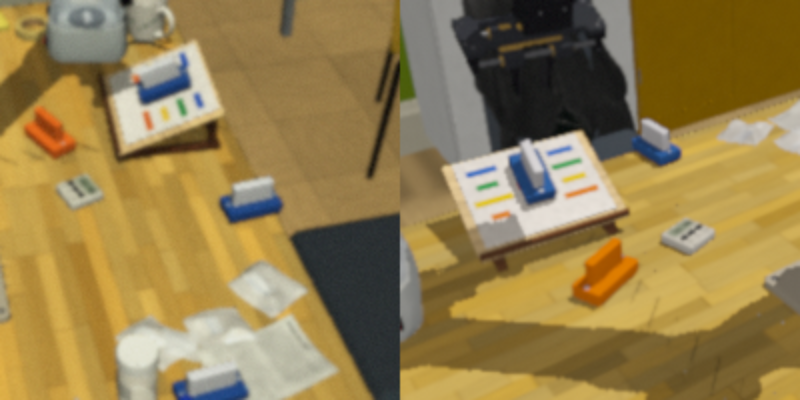

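B sits flat on the mark at (163,80) left and (531,172) right, about 3 mm off centre and not moving. A and C lie flat on the table. I hand it in.

```bash
python3 -c "
from bench import r
print(r.close_job())"
```

```text
the job is handed in; nothing more can be done
None
```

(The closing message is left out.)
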